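# Put the gas supply manifold back into service after cleaning its check valve

## Task

The check valve on the filler's gas supply manifold has been cleaned and can go back into service. Screw its blue cap clockwise until it is fully home on the brass shoulder; only then lift the red lockout cover off the valve block, stand it gently on the table, mouth down as it stood, and pull the green supply knob up until it snaps out and stays out. Leave the tools and other things lying around where they are.

Things in the scene. Friction and masses are not known exactly. Their poses are not given: they have to be found in the camera images.
- manifold: aluminium base plate 215 x 260 x 8 mm, screwed to the table, with the pipework on it. Origin under the middle of the plate, z up, x away from the robot, y to the left. In its frame (mm): valve block (66 x 74, top at z 78) at x -15, y -75; check valve run along x at y 65, z 55; gauge at x 97, y -5, top at z 140; nothing else on it is above z 80 but the leaning neck with the cap, the knob and the cover.
- cap_mid (a point): point on the axis of the blue ribbed screw cap (58 mm across, 32 mm long), 20 mm above its lower rim, 12 mm below its flat top. z points outward along the screw axis, which leans 35 deg from vertical towards the manifold's -x (the robot's side). The brass neck below it is thinner (54 mm shoulder, 42 mm neck). Moves 5 mm inward per turn; until it is home, bare steel thread shows under it.
- cap (a joint): turn of the blue cap in rad, growing as it is screwed clockwise (seen from outside, facing its top). It starts loose at 0.5 to 2.5; at 11.0 it is home against the shoulder and stops. Right-hand thread, 5 mm a turn; stiff by about 0.12 N m, stays where it is left; it cannot come off.
- knob_mid (a point): centre of the green supply knob's head on top of the valve block, 33 mm across, 27 mm high, axis upright; under the head are 14 mm of thin stem and a collar down to the block's top, when pushed in. Hidden under the red cover at first.
- supply_knob (a joint): how far the green knob is pulled up in m: 0 in (off), 0.012 out (on). A sprung over-centre link holds it with about 6 N at either end; past half-way it snaps over by itself and stays.
- cover_mid (a point): centre of the red lockout cover, an upside-down cup of 62 mm diameter and 56 mm height (65 mm at the 3 mm foot bead), with a steel staple 16 mm high on top, 90 g. Point on its axis, 28 mm above its open lower rim; z up. It stands loosely over the knob on the block's top, rim at 78 mm above the table.
- lockout_cover: the same red cover; origin at the centre of its open lower rim, z up through its closed top.
- spanner_19: large steel spanner, 213 mm long, lying on the base plate between the pipework; origin at its middle, underside.
- seal_jar: small clear jar with black lid, 58 mm across, 56 mm high, behind the manifold; origin under its middle.
- thread_tape: white roll of thread tape, 54 mm across, 15 mm high, left behind the manifold; origin under its middle.
- tape_measure: yellow tape measure, 79 x 34 mm, 57 mm high, at the table's right front corner; origin under its middle.
- pliers: red-handled pliers, 178 mm long, 13 mm high, behind the manifold; origin under the middle.
There are look-alikes about, which are no part of the job. Of the things that look like the lockout_cover, the larger one is meant.

How it is judged:
By the outcome, as a careful person would: the job done as asked, in the order asked, and still so for the second after the job is handed in, with the robot touching nothing.
It also fails if it takes over 72 s, if anything falls off the work surface, if the arm or the gripper's body presses on something with over 40 N, if the wrist force passes 120 N, or if a joint passes its speed limit or range.

## Robot

A 7-joint arm with a two-finger parallel gripper is mounted at the origin on a cart in front of the work surface, level with it; the furniture and walls round the work are solid. World frame = base frame: x ahead of the robot, y to its left, z up, the work surface at z = 0. Lengths are in m, angles in degrees, forces in N, time in s.
With the tool pointing down it reaches from about 0.35 to 0.775 m from the base axis. Payload 3.1 kg.
Tool frame: the origin (TCP) lies on the centre line of the jaws, within the pads' length; the fingertips stand 17 mm ahead of it and the grasp point (between the pads) lies 2 mm behind it (robot.tip_reach is the distance from the TCP to the fingertips, in m); z points along the fingers, y is the direction in which the jaws open and shut (so a half turn about z gives the same grasp; the last joint's range is limited). The gripper opens to 85 mm and grips with 20 to 120 N. Pads are 22 mm wide; open, the fingers measure 114 mm over their backs; the gripper's body (76 mm by 85 mm) begins 54 mm behind the grasp point. The pads swing forward as they close: fully open they stand 13 mm farther back than shut.
Start: joints at [73.298, 17.813, 0.802, 86.603, -0.252, 75.585, -1.558], TCP at [0.136, -0.533, 0.248] pointing down, gripper open.
Joint ranges: [-154.91, 154.91], [-16.99, 109.72], [-72.82, 74.43], [7.12, 147.25], [-82.49, 262.49], [11.32, 116.49], [-174.64, 174.64]. Speed limits (degrees/s): [159.86, 159.86, 180, 180, 180, 180, 180].

## Interface

Orientations are given as [roll, pitch, yaw] about the fixed x, y, z axes, in that order (R = Rz(yaw) Ry(pitch) Rx(roll)).
In Python, from station import robot, fingers, vision, workorder, recognise gives the robot as it stands. Calls block until the motion is done:
- robot.move_to(position, orientation): joint-space move of the TCP to a pose.
- robot.line_to(position, orientation=None, velocity=0.15, f_stop=None): straight line of the TCP; orientation=None keeps the orientation; velocity is the mean speed in m/s. With f_stop (N) it stops when the force on the tool has changed by that much, and returns True; else False.
- robot.move_j(angles): joint-space move.
- fingers.gripper_to(opening, force=None): opening from 0.0 (shut) to 1.0 (fully open); force is the grip in N (None keeps the last); returns when the fingers have stopped.
- robot.pause(seconds).
- robot.inverse_kinematics(position, orientation): joint angles nearest the present ones, or None.
- vision.grab_frame(name): name is "scene" or "top" or "wrist"; returns the picture (384x512x3 uint8, red, green, blue); there is no depth.
- vision.calibration(name): a dict with "mtx" (3x3 intrinsics, pixels), "extrinsics" (4x4, takes a point from world to camera coordinates); the wrist camera has in their place "T_tool_cam" (4x4, takes a point from camera to tool coordinates, whose origin is the TCP and whose axes are the flange's). Camera axes: x right, y up, looking along -z (the intrinsics and any distortion apply to the point x, -y, -z); pixel columns grow to the right and rows downward; lengths in m; the calibration is good to about 2 mm. The wrist camera is an equidistant fisheye: a pixel r from the principal point sees the ray r / f radians off the axis. A picture is of the moment at which its call begins: read the wrist's pose just before it. calibration takes no time and is no camera call.
A pose or a line that the arm cannot do raises robot.PlanningError and nothing moves.
- workorder.close_job(): hands the job in, once; it reports no verdict.
Trained networks look in the newest picture that a camera, given by its name, has taken for a name from the list of things; names that differ only in an ending like _2 or _b are one class to them, and where a whole thing is asked for, a point or a joint stands for the part that bears it (a point fixed in the world has none). Each returns a list of dicts, best first, with "p" (0 to 1); they miss things now and then, are a little off and sometimes report something else, mostly with a low value. They report only what shows in the picture. A call takes as long as a camera call. They do not tell look-alikes from the thing itself.
- recognise(label, camera): "rect" ([centre column, centre row, width, height] in pixels, round what is visible of it).
Readings, each from a call of its own:
- robot.current_time_s(): time.
- robot.current_joint_positions(): joint angles.
- robot.current_dq(): joint speeds.
- robot.current_joint_torque(): joint torques, N m.
- robot.current_tool_pos(): TCP position.
- robot.current_eef_rot(): TCP orientation.
- robot.current_contact_force(): force on the tool from outside, world axes, zero at the start.
- robot.current_torque(): the same for the moment, N m.
- robot.current_finger_gap(): opening from 0.0 (shut) to 1.0 (fully open).
Only numpy, scipy, OpenCV 4.12 (cv2) and the standard library are available. Lean on these libraries where they do the work, as an engineer would, in place of code of your own. Each camera call takes 0.05 s, during which the arm holds its last target.

## Working session

There is one attempt and no reset: what is moved stays moved. The work goes in short steps, each a Python script; the robot and the scene stay as the last script left them, time stands still between calls to the robot, and variables do not carry over. Pictures are saved under pics/ and viewed, and the job is handed in when it is done.

```bash
ls; mkdir -p pics
python3 - <<'E'
from station import robot, fingers, vision, workorder, recognise
import cv2,numpy as np
print(robot.current_time_s())
for n in ["scene","top","wrist"]:
    im=vision.grab_frame(n); cv2.imwrite(f"pics/{n}0.png",im[:,:,::-1])
    print(n,vision.calibration(n))
    if n!="wrist":
        for l in ["manifold","cap_mid","cover_mid","lockout_cover","spanner_19","seal_jar","thread_tape","pliers","tape_measure"]:
            print(l,[(np.round(d["rect"]).tolist(),round(d["p"],2)) for d in recognise(l,n)])
print(robot.current_time_s(),robot.tip_reach)
E
```

```text
pics
0.0
scene {'mtx': array([[386.37011258,   0.        , 259.89985027],
       [  0.        , 386.37011258, 189.50736006],
       [  0.        ,   0.        ,   1.        ]]), 'extrinsics': array([[-0.91133863, -0.41157994, -0.00799069,  0.51554556],
       [ 0.27492465, -0.62296862,  0.73234318, -0.30934484],
       [-0.30639571,  0.66521579,  0.68088884, -0.69093218],
       [ 0.        ,  0.        ,  0.        ,  1.        ]])}
manifold [([273.0, 249.0, 140.0, 134.0], 0.68)]
cap_mid [([264.0, 227.0, 36.0, 33.0], 0.96)]
cover_mid [([318.0, 190.0, 16.0, 19.0], 0.77)]
lockout_cover [([302.0, 202.0, 28.0, 38.0], 0.97), ([318.0, 187.0, 18.0, 26.0], 0.6)]
spanner_19 [([298.0, 257.0, 52.0, 30.0], 0.77)]
seal_jar [([227.0, 179.0, 26.0, 27.0], 0.62)]
thread_tape [([187.0, 268.0, 29.0, 25.0], 0.68), ([272.0, 250.0, 140.0, 134.0], 0.61)]
pliers [([178.0, 222.0, 36.0, 57.0], 0.74)]
tape_measure [([357.0, 194.0, 15.0, 26.0], 0.97)]
top {'mtx': array([[389.9300567 ,   0.        , 251.14610192],
       [  0.        , 389.9300567 , 183.45011009],
       [  0.        ,   0.        ,   1.       
[... 566 characters left out ...]
23.0, 28.0], 0.87)]
thread_tape []
pliers [([235.0, 116.0, 66.0, 26.0], 0.58), ([331.0, 257.0, 28.0, 16.0], 0.39)]
tape_measure [([331.0, 257.0, 28.0, 14.0], 0.89)]
wrist {'mtx': array([[297.31863964,   0.        , 254.29608849],
       [  0.        , 297.31863964, 191.46395788],
       [  0.        ,   0.        ,   1.        ]]), 'T_tool_cam': array([[ 5.17849849e-06,  9.52640960e-01,  3.04097355e-01,
         7.79869025e-02],
       [ 9.99999929e-01, -1.19579430e-04,  3.57575505e-04,
         1.15239426e-04],
       [ 3.77004861e-04,  3.04097331e-01, -9.52640893e-01,
        -1.25416370e-01],
       [ 0.00000000e+00,  0.00000000e+00,  0.00000000e+00,
         1.00000000e+00]])}
1.05 0.017
```

```bash
cd pics
python3 - <<'E'
import cv2
for n,(x,y,w,h) in {"scene":(150,150,240,180),"top":(140,90,240,180)}.items():
    im=cv2.imread(n+"0.png")[y:y+h,x:x+w]
    cv2.imwrite(n+"0c.png",cv2.resize(im,(800,600),interpolation=cv2.INTER_CUBIC))
E
```

```text
(no output)
```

View pics/scene0c.png

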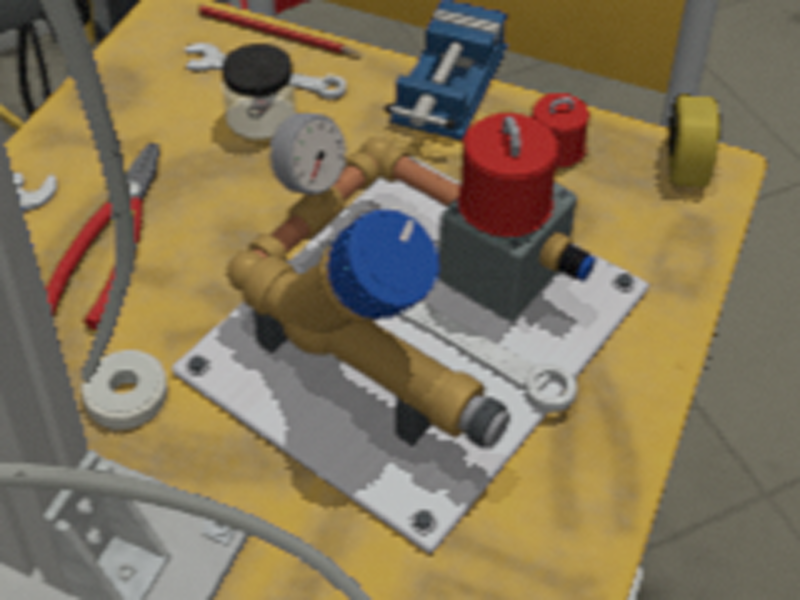

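View pics/top0c.png

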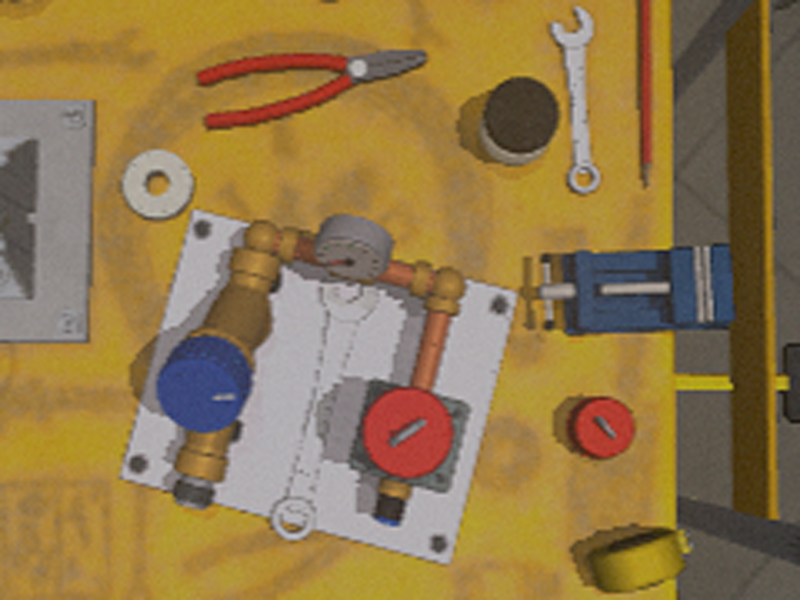

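View pics/scene0.png

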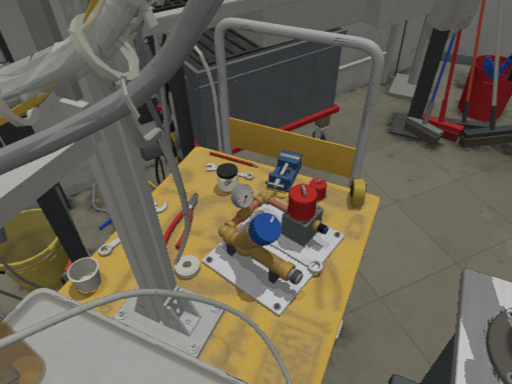

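View pics/top0.png

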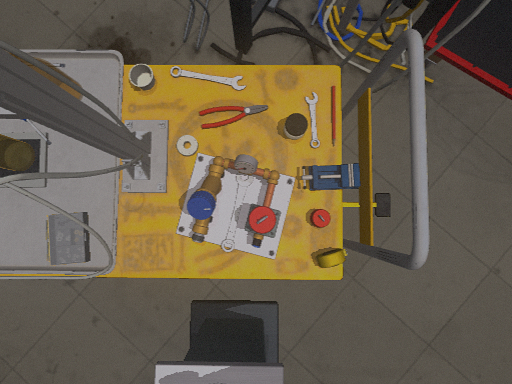

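The top view shows the manifold and two red covers. The one on the valve block is at px (263,221) and is the larger. The smaller one stands free on the table at (320,217) and is the look-alike. The blue cap is at (201,205). Next I'll fit the manifold pose from both cameras.

```bash
cat > h.py <<'E'
import numpy as np,cv2
from scipy.spatial.transform import Rotation as R
from scipy.optimize import least_squares
from station import robot, fingers, vision, workorder, recognise
def proj(n,P):
    c=vision.calibration(n);P=np.atleast_2d(P);E=c["extrinsics"];p=P@E[:3,:3].T+E[:3,3]
    K=c["mtx"];return np.c_[K[0,2]+K[0,0]*p[:,0]/-p[:,2],K[1,2]+K[1,1]*(-p[:,1])/-p[:,2]]
def man2w(m,P):
    c,s=np.cos(m[2]),np.sin(m[2]);P=np.atleast_2d(P)
    return np.c_[m[0]+c*P[:,0]-s*P[:,1],m[1]+s*P[:,0]+c*P[:,1],P[:,2]]
E
cat > fit.py <<'E'
from h import *
s=240/800
top=np.array([[193,210],[518,290],[452,563],[120,478]])*s+[140,90]
sc=np.array([[175,370],[385,180],[648,288],[430,552]])*s+[150,150]
C=np.array([[.1075,.13,.008],[.1075,-.13,.008],[-.1075,-.13,.008],[-.1075,.13,.008]])
f=lambda m:np.r_[(proj("top",man2w(m,C))-top).ravel(),(proj("scene",man2w(m,C))-sc)[[0,2,3]].ravel()]
r=least_squares(f,[.55,0,-.2],loss='soft_l1');print(r.x,np.degrees(r.x[2]));print(np.round(f(r.x),1))
ft=lambda m:f(m)[:8];rt=least_squares(ft,[.55,0,-.2]);print("top only",rt.x);print(np.round(ft(rt.x),1))
fs=lambda m:f(m)[8:];rs=least_squares(fs,[.55,0,-.2]);print("scene only",rs.x);print(np.round(fs(rs.x),1))
m=r.x
for n in("top","scene"):
  print(n,"cover top 56",proj(n,man2w(m,[[-.015,-.075,.078+.056]])),"block",proj(n,man2w(m,[[-.015,-.075,.078]])),"gauge",proj(n,man2w(m,[[.097,-.005,.14]])))
# cap: top centre in both
ct={"top":(np.array([205,383])*s+[140,90]),"scene":(np.array([390,258])*s+[150,150])}
def g(p): return np.r_[(proj("top",p)[0]-ct["top"]),(proj("scene",p)[0]-ct["scene"])]
q=least_squares(g,[.55,.04,.13]);print("cap blob centre",q.x,np.round(q.fun,2))
c,sn=np.cos(m[2]),np.sin(m[2]);d=q.x-[m[0],m[1],0];print("in manifold",c*d[0]+sn*d[1],-sn*d[0]+c*d[1],d[2])
E
python3 fit.py
```

```text
[ 0.54458072 -0.03791399 -0.24058194] -13.784330053444654
[-0.7 -0.8 -0.1 -0.1 -0.7  0.6 -0.8  0.2 -1.6 -0.9  0.9 -2.1  1.  -0.6]
top only [ 0.54459548 -0.03937327 -0.23717419]
[-0.3 -0.7  0.4 -0.3  0.   0.5 -0.1  0.4]
scene only [ 0.54347198 -0.03570297 -0.24872377]
[-1.7 -0.5  1.3 -0.9  0.4  0.6]
top cover top 56 [[263.39989777 218.37874932]] block [[263.04005992 218.3047311 ]] gauge [[245.28474158 161.61548368]]
scene cover top 56 [[302.76575467 191.20630835]] block [[301.0780998  209.42803915]] gauge [[241.60718779 185.10284348]]
cap blob centre [0.53840643 0.02828447 0.14576749] [ 0.28  0.86 -0.78 -0.09]
in manifold -0.02176943244401324 0.0628207781556619 0.14576749022547664
```

```bash
cat > capfit.py <<'E'
from h import *
m=np.array([.5446,-.0386,-.239])
th=np.radians(35)
ax=np.array([-np.sin(th)*np.cos(m[2]),-np.sin(th)*np.sin(m[2]),np.cos(th)])
def hull(n,p,ss=8):
    u=np.cross(ax,[0,1,0]);u/=np.linalg.norm(u);v=np.cross(ax,u);a=np.linspace(0,2*np.pi,60)[:,None]
    P=np.r_[p+.012*ax+.029*(np.cos(a)*u+np.sin(a)*v),p-.02*ax+.029*(np.cos(a)*u+np.sin(a)*v)]
    return cv2.convexHull((proj(n,P)*ss).astype(np.float32))
obs={}
for n,box in (("top",(180,185,225,230)),("scene",(240,205,290,252))):
    im=cv2.imread(f"pics/{n}0.png");b,g,r=[im[:,:,i].astype(int) for i in range(3)]
    k=((b>r+35)&(b>g+20)).astype(np.uint8);M=np.zeros_like(k);x0,y0,x1,y1=box;M[y0:y1,x0:x1]=k[y0:y1,x0:x1]
    M=cv2.morphologyEx(M,cv2.MORPH_CLOSE,np.ones((5,5)))
    cs,_=cv2.findContours(M,0,1);c=max(cs,key=cv2.contourArea);H=np.zeros_like(M);cv2.drawContours(H,[c],-1,1,-1)
    ys,xs=np.nonzero(H);print(n,H.sum(),xs.min(),xs.max(),ys.min(),ys.max());obs[n]=H
def feat(Hh):
    mm=cv2.moments(Hh);x=Hh[:,0,0];y=Hh[:,0,1]
    return mm["m10"]/mm["m00"],mm["m01"]/mm["m00"],np.sqrt(mm["m00"])
def res(p):
    o=[]
    for n in obs:
        a=feat(hull(n,p));o+= [a[0]/8-cv2.moments(obs[n],True)["m10"]/obs[n].sum(),a[1]/8-cv2.moments(obs[n],True)["m01"]/obs[n].sum()]
    return o
r=least_squares(res,[.545,.028,.13],diff_step=1e-3);p=r.x
print("cap_mid",p,np.round(r.fun,2))
for n in obs: print(n,"area model",cv2.contourArea(hull(n,p))/64,obs[n].sum())
d=p-[m[0],m[1],0];c,s=np.cos(m[2]),np.sin(m[2]);x,y=c*d[0]+s*d[1],-s*d[0]+c*d[1]
print("manifold",x,y,d[2],"axis hits z55 at x",x+(d[2]-.055)*np.tan(th))
E
python3 capfit.py
python3 - <<'E'
from h import *
from capfit import ax
print(robot.current_joint_positions(),robot.current_eef_rot())
p=np.array([.541,.029,.135])
z=-ax
for psi in range(-180,180,15):
    x=np.array([1,0,0.]);x=x-z*(x@z);x/=np.linalg.norm(x);y=np.cross(z,x)
    Rm=np.c_[x,y,z]@R.from_euler('z',psi,degrees=True).as_matrix()
    o=R.from_matrix(Rm).as_euler('xyz',degrees=True)
    for d in (.0,.12):
        q=robot.inverse_kinematics(p+ax*d,o); print(psi,d,None if q is None else np.round(q,0))
E
```

```text
top 601 187 214 191 219
scene 821 249 281 213 244
cap_mid [0.5381793  0.03108916 0.14688957] [-0.08 -0.23  0.21  0.02]
top area model 673.4110479330411 601
scene area model 887.015387448133 821
manifold -0.02273578498095256 0.06618828121396515 0.14688957054022359 axis hits z55 at x 0.04160598499416486
top 601 187 214 191 219
scene 821 249 281 213 244
cap_mid [0.5381793  0.03108916 0.14688957] [-0.08 -0.23  0.21  0.02]
top area model 673.4110479330411 601
scene area model 887.015387448133 821
manifold -0.02273578498095256 0.06618828121396515 0.14688957054022359 axis hits z55 at x 0.04160598499416486
[73.29694987 17.81359861  0.80195142 86.60089626 -0.25453996 75.58453682
 -1.55819886] [ 1.79997296e+02 -1.27626905e-03  1.43179866e+01]
-180 0.0 [ 13.  10. -31. 127.  60.  25.  25.]
-180 0.12 [ 29. -10. -43. 126.  18.  32.  64.]
-165 0.0 [ 13.  10. -31. 127.  60.  25.  10.]
-165 0.12 [ 30. -11. -44. 126.  18.  32.  49.]
-150 0.0 [ 13.  10. -31. 127.  60.  25.  -5.]
-150 0.12 [ 30. -11. -45. 126.  17.  32.  35.]
-135 0.0 [ 41.  17. -64. 126.  72.  34. -28.]
-135 0.12 [ 35. -11. -48. 126.  
[... 1213 characters left out ...]
 71.  33. 138.]
60 0.12 [-70. -15.  41. 129.  48.  45. 155.]
75 0.0 [ 40.  16. -62. 126.  71.  33. 123.]
75 0.12 [  51.  -16.  -59.  126.    1.   30. -175.]
90 0.0 [ 40.  16. -62. 126.  71.  33. 108.]
90 0.12 [-58. -12.  32. 128.  44.  42. 129.]
105 0.0 [ 40.  16. -62. 126.  71.  33.  93.]
105 0.12 [-46. -11.  21. 128.  40.  40. 117.]
120 0.0 [ 40.  16. -62. 126.  71.  33.  78.]
120 0.12 [-34.  -9.  11. 128.  37.  38. 105.]
135 0.0 [ 31.  13. -51. 127.  67.  29.  65.]
135 0.12 [-22.  -9.   1. 127.  34.  37.  93.]
150 0.0 [ 13.  10. -31. 127.  60.  25.  55.]
150 0.12 [-11.  -9. -10. 127.  31.  36.  81.]
165 0.0 [ 13.  10. -31. 127.  60.  25.  40.]
165 0.12 [  2.  -9. -21. 127.  28.  34.  69.]
```

```bash
cat >> h.py <<'E'
m=np.array([.5446,-.0386,-.239])
th=np.radians(35)
ax=np.array([-np.sin(th)*np.cos(m[2]),-np.sin(th)*np.sin(m[2]),np.cos(th)])
def ori(psi):
    z=-ax;x=np.array([1,0,0.]);x=x-z*(x@z);x/=np.linalg.norm(x);y=np.cross(z,x)
    Rm=np.c_[x,y,z]@R.from_euler('z',psi,degrees=True).as_matrix()
    return R.from_matrix(Rm).as_euler('xyz',degrees=True)
def st(*a):
    print(*a,"t%.2f"%robot.current_time_s(),np.round(robot.current_tool_pos(),4),np.round(robot.current_joint_positions(),0),"F",np.round(robot.current_contact_force(),1),"M",np.round(robot.current_torque(),2),"gap%.3f"%robot.current_finger_gap())
def wristproj(P,pos,rpy):
    c=vision.calibration("wrist");T=np.eye(4);T[:3,:3]=R.from_euler('xyz',rpy,degrees=True).as_matrix();T[:3,3]=pos
    p=(np.linalg.inv(T@c["T_tool_cam"])@np.c_[np.atleast_2d(P),np.ones(len(np.atleast_2d(P)))].T)[:3].T
    x,y,z=p[:,0],-p[:,1],-p[:,2];rr=np.hypot(x,y);a=np.arctan2(rr,z);K=c["mtx"]
    return np.c_[K[0,2]+K[0,0]*a*x/rr,K[1,2]+K[1,1]*a*y/rr]
E
python3 - <<'E'
from h import *
p=np.array([.5382,.0305,.1465])
robot.move_to([.40,-.10,.36],[180,0,14]);st("a")
for psi in (180,150,120,90,60,45,30):
  q=robot.inverse_kinematics(p+ax*.1,ori(psi));print(psi,None if q is None else np.round(q))
E
```

```text
a t2.93 [ 0.3998 -0.1014  0.3597] [ 41.   0. -29.  92.   0.  88. -64.] F [ 0.9 -0.1  0.3] M [-0.06 -0.02  0.02] gap1.000
180 [ 20.  -8. -37. 126.  24.  32.  58.]
150 [-81. -16.  51. 128.  53.  46.  62.]
120 [-81. -16.  51. 128.  53.  46.  92.]
90 [-81. -16.  51. 128.  53.  46. 122.]
60 [  44.  -11.  -56.  125.   13.   30. -171.]
45 [  57.  -16.  -64.  125.   -1.   29. -142.]
30 [  57.  -16.  -64.  125.   -1.   29. -127.]
```

Run:
```python
from h import *
p=np.array([.5382,.0305,.1465])
robot.move_to(p+ax*.1,ori(180));st("a")
pos,rpy=robot.current_tool_pos(),robot.current_eef_rot()
im=vision.grab_frame("wrist")[:,:,::-1].copy()
cv2.imwrite("pics/w1raw.png",im);np.save("w1.npy",np.r_[pos,rpy])
u=np.cross(ax,[0,1,0]);u/=np.linalg.norm(u);v=np.cross(ax,u);a=np.linspace(0,2*np.pi,60)[:,None]
for h in(.012,-.02):
  cv2.polylines(im,[np.round(wristproj(p+h*ax+.029*(np.cos(a)*u+np.sin(a)*v),pos,rpy)*8).astype(int)],True,(0,255,255),1,shift=3)
cv2.imwrite("pics/w1.png",cv2.resize(im,(768,576)))
print(recognise("cap_mid","wrist"))
```

```text
a t4.78 [0.4828 0.0437 0.2287] [ 20.  -8. -37. 126.  24.  32.  58.] F [-0.4 -0.3 -0.2] M [ 0.16  0.54 -0.01] gap1.002
[{'rect': [258.9, 196.6, 76.8, 78.8], 'p': 0.67}]
```

View pics/w1.png

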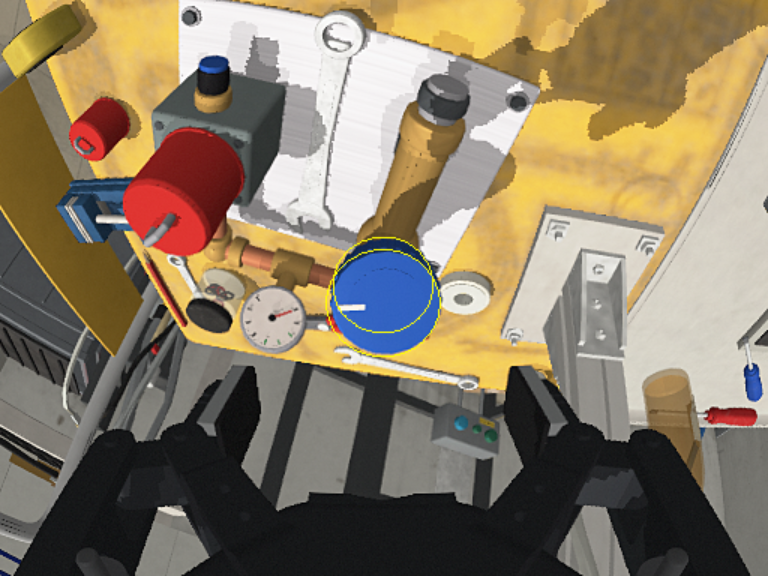

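Run:
```python
from h import *
p=np.array([.5384,.0312,.1465])
print(robot.line_to(p,ori(180),velocity=.1,f_stop=6));st("in")
q=np.array(robot.current_joint_positions());q[6]=166
robot.move_j(q);st("rot")
z=R.from_euler('xyz',robot.current_eef_rot(),degrees=True).as_matrix()
print(z[:,2],-ax,z[:,1])
pos,rpy=robot.current_tool_pos(),robot.current_eef_rot()
im=vision.grab_frame("wrist")[:,:,::-1].copy();cv2.imwrite("pics/w2.png",cv2.resize(im,(768,576)))
```

```text
False
in t6.03 [0.5385 0.0314 0.1468] [ 20.   9. -38. 126.  58.  26.  28.] F [ 1.3 -0.5 -0.4] M [0.19 0.62 0.03] gap1.000
rot t8.10 [0.5385 0.0314 0.1469] [ 20.   9. -38. 126.  58.  26. 166.] F [-0.1  0.9 -0.7] M [ 0.23  0.61 -0.04] gap1.002
[ 0.55792832 -0.1355825  -0.81873889] [ 0.55727264 -0.13578342 -0.81915204] [-0.5540731  -0.79533197 -0.24586591]
```

View pics/w2.png

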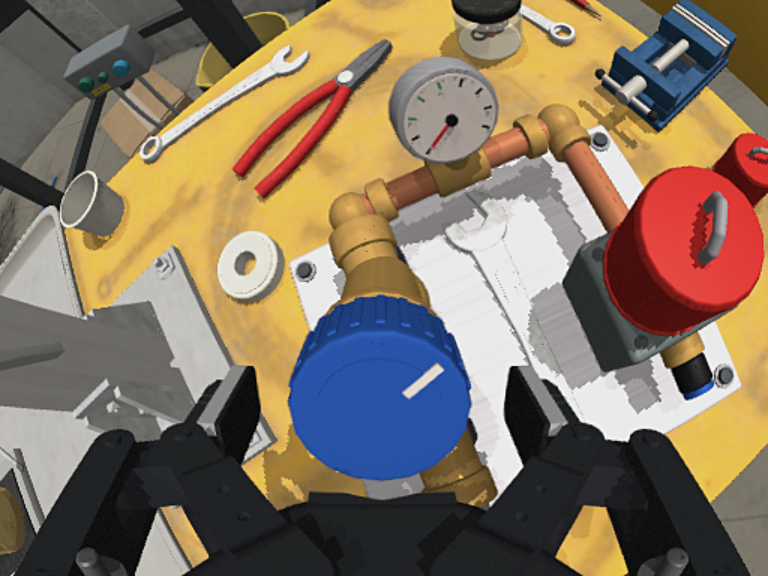

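```bash
cat >> h.py <<'E'
def tw(deg):
    """turn the cap by deg clockwise with thread advance, in one line"""
    P=np.array(robot.current_tool_pos());Rm=R.from_euler('xyz',robot.current_eef_rot(),degrees=True)
    q7=robot.current_joint_positions()[6]
    o=(Rm*R.from_euler('z',deg,degrees=True)).as_euler('xyz',degrees=True)
    robot.line_to(P-ax*.005*deg/360,o,velocity=.05)
    M=np.array(robot.current_torque());F=np.array(robot.current_contact_force())
    q=np.array(robot.current_joint_positions())
    print("t%.2f"%robot.current_time_s(),"q7 %.0f->%.0f"%(q7,q[6]),np.round(q[:6]),"Max %.2f"%(M@ax),"Fax %.1f"%(F@ax),"|F| %.1f"%np.linalg.norm(F),"gap %.3f"%robot.current_finger_gap(),np.round(robot.current_tool_pos(),4))
    return M@ax
E
python3 - <<'E'
from h import *
fingers.gripper_to(0.0,60);st("grip")
print("M0",np.array(robot.current_torque())@ax)
tw(60)
tw(60)
E
```

```text
grip t8.53 [0.5387 0.0322 0.1476] [ 20.   9. -38. 126.  58.  26. 166.] F [-4.7  0.1  6. ] M [ 0.17  0.75 -0.08] gap0.666
M0 -0.05786806907242544
t9.72 q7 166->107 [ 14.   8. -32. 127.  56.  25.] Max 0.06 Fax 4.0 |F| 4.1 gap 0.662 [0.539 0.032 0.147]
t10.93 q7 107->48 [  8.   8. -25. 127.  55.  25.] Max 0.01 Fax 4.8 |F| 4.8 gap 0.660 [0.5393 0.0319 0.1462]
```

Run:
```python
from h import *
tw(70);tw(70);tw(70)
im=vision.grab_frame("wrist")[:,:,::-1].copy();cv2.imwrite("pics/w3.png",cv2.resize(im,(768,576)))
```

```text
t12.30 q7 48->-21 [  2.   7. -18. 127.  54.  24.] Max 0.06 Fax 5.3 |F| 5.6 gap 0.659 [0.5398 0.0319 0.1453]
t13.68 q7 -21->-90 [ -5.   7. -12. 127.  52.  23.] Max 0.01 Fax 3.8 |F| 4.0 gap 0.656 [0.5405 0.0319 0.1446]
t15.05 q7 -90->-158 [-11.   7.  -4. 127.  51.  22.] Max 0.02 Fax 3.0 |F| 3.0 gap 0.658 [0.5411 0.0317 0.1439]
```

View pics/w3.png

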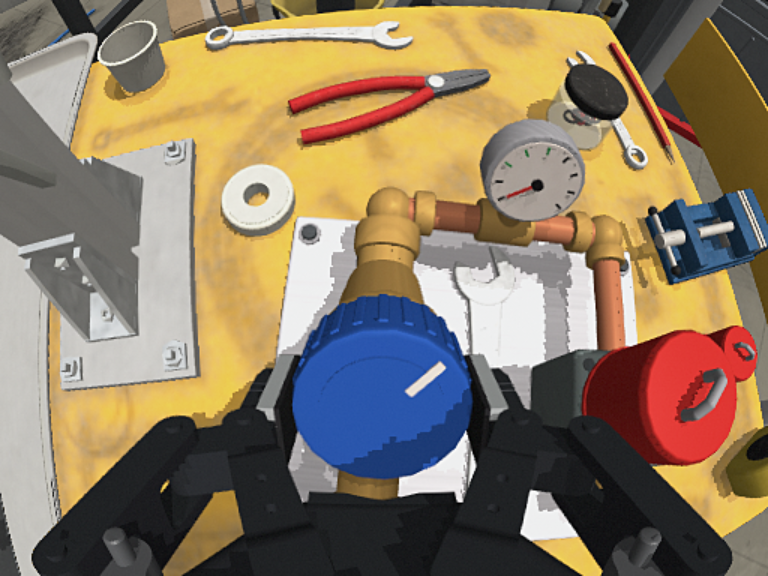

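Run:
```python
from h import *
fingers.gripper_to(1.0,60);st("open")
q=np.array(robot.current_joint_positions());q[6]=166
robot.move_j(q);st("rot")
fingers.gripper_to(0.0,60);st("grip")
tw(70);tw(60)
for i in range(14):
    M=tw(25)
    if abs(M)>.4 or robot.current_joint_positions()[6]<-145: break
```

```text
open t15.51 [0.541  0.0318 0.1437] [ -11.    7.   -4.  127.   51.   22. -158.] F [-0.5  0.2  0.4] M [ 0.1   0.6  -0.02] gap0.996
rot t20.17 [0.541  0.0318 0.1437] [-11.   7.  -4. 127.  51.  22. 166.] F [ 0.5 -0.2 -0.8] M [ 0.13  0.58 -0.  ] gap1.001
grip t20.54 [0.5408 0.0318 0.144 ] [-11.   7.  -4. 127.  51.  22. 166.] F [-4.   1.2  4.8] M [ 0.08  0.82 -0.08] gap0.659
t21.92 q7 166->97 [-18.   7.   3. 128.  49.  21.] Max 0.09 Fax 4.7 |F| 5.0 gap 0.662 [0.5415 0.0317 0.1433]
t23.12 q7 97->39 [-24.   7.  10. 128.  48.  20.] Max 0.03 Fax 5.0 |F| 5.2 gap 0.658 [0.5419 0.0313 0.1427]
t23.70 q7 39->14 [-27.   7.  13. 128.  47.  20.] Max -0.12 Fax 5.6 |F| 5.8 gap 0.663 [0.5421 0.0313 0.1424]
t24.28 q7 14->-10 [-30.   7.  16. 128.  46.  20.] Max -0.12 Fax 4.8 |F| 5.0 gap 0.661 [0.5422 0.0312 0.1421]
t24.87 q7 -10->-34 [-33.   7.  19. 128.  45.  19.] Max -0.11 Fax 4.4 |F| 4.5 gap 0.658 [0.5424 0.0311 0.1418]
t25.45 q7 -34->-58 [-36.   7.  23. 128.  44.  19.] Max -0.09 Fax 5.2 |F| 5.5 gap 0.660 [0.5425 0.0312 0.1414]
t26.03 q7 -58->-81 [-40.   7.  26. 128.  43.  18.] Max 2.31 Fax 1.6 |F| 4.2 gap 0.661 [0.5438 0.0333 0.1418]
```

Run:
```python
from h import *
im=vision.grab_frame("wrist")[:,:,::-1].copy();cv2.imwrite("pics/w4.png",cv2.resize(im,(768,576)))
fingers.gripper_to(1.0,60);st("open")
fingers.gripper_to(0.0,60);st("grip")
tw(8);tw(8)
im=vision.grab_frame("wrist")[:,:,::-1].copy();cv2.imwrite("pics/w5.png",cv2.resize(im,(768,576)))
im=vision.grab_frame("scene")[:,:,::-1].copy();cv2.imwrite("pics/s5.png",cv2.resize(im[150:330,150:390],(800,600)))
```

```text
open t26.49 [0.5425 0.0304 0.141 ] [-40.   7.  26. 128.  43.  18. -82.] F [ 1.  -0.1 -0.2] M [ 0.16  0.58 -0.03] gap1.001
grip t26.87 [0.5425 0.031  0.1414] [-40.   7.  26. 128.  43.  19. -82.] F [-5.   0.7  4.8] M [ 0.    0.71 -0.12] gap0.665
t27.16 q7 -82->-89 [-41.   7.  28. 128.  43.  18.] Max 2.54 Fax 5.7 |F| 6.2 gap 0.661 [0.5425 0.0311 0.1414]
t27.43 q7 -89->-96 [-42.   7.  29. 128.  42.  18.] Max 0.70 Fax -1.3 |F| 5.0 gap 0.663 [0.5437 0.0326 0.1421]
```

View pics/w5.png

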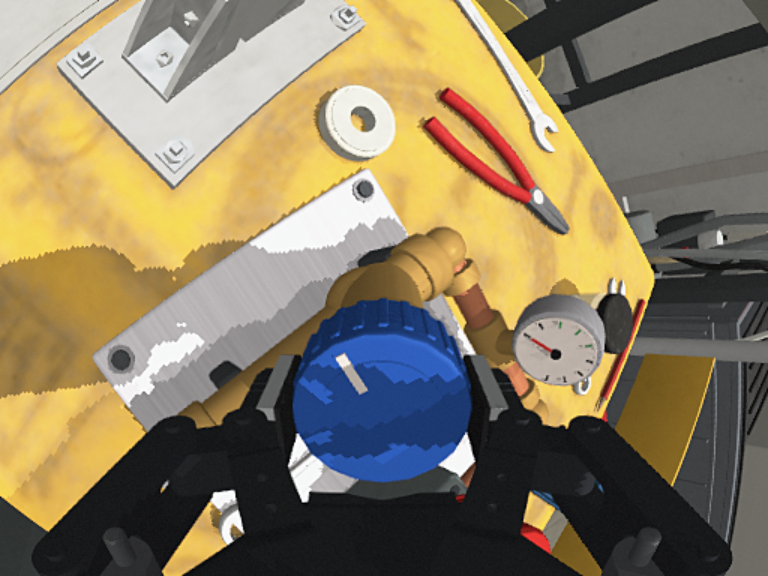

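View pics/s5.png

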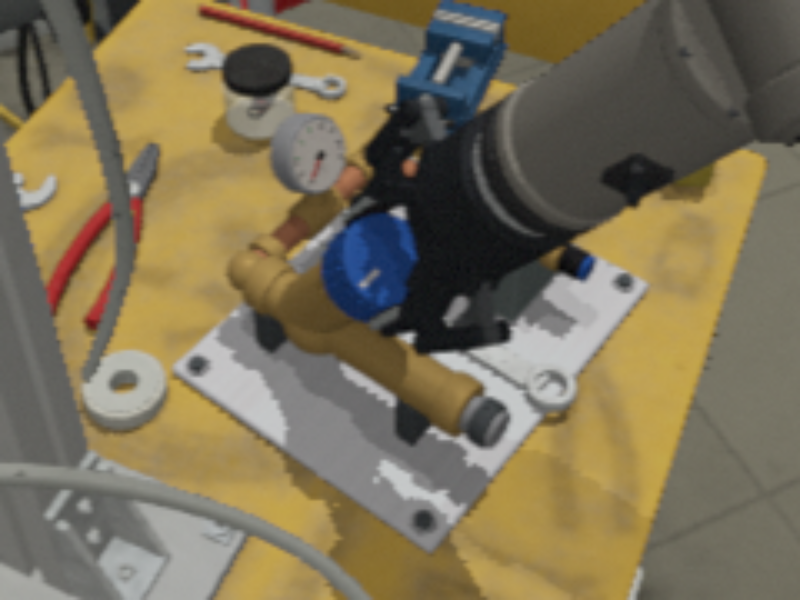

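```bash
cat > cov.py <<'E'
from h import *
def ring(P,r):
    a=np.linspace(0,2*np.pi,60,endpoint=False)[:,None];return np.asarray(P)+r*np.c_[np.cos(a),np.sin(a),0*a]
E
python3 - <<'E'
from cov import *
fingers.gripper_to(1.0,60)
P=np.array(robot.current_tool_pos());robot.line_to(P+ax*.09,velocity=.2);st("out")
c=man2w(m,[[-.015,-.075,.078]])[0];print(c)
yaw0=robot.current_eef_rot();print(yaw0)
for y in range(-180,180,30):
    q=robot.inverse_kinematics([c[0]-.0,c[1],.23],[180,0,y]);print(y,None if q is None else np.round(q))
E
```

```text
out t28.54 [0.4918 0.0425 0.2144] [-46.  -7.  24. 128.  41.  35. -95.] F [ 0.3  0.5 -0.2] M [0.12 0.51 0.04] gap1.000
[ 0.51227153 -0.10791717  0.078     ]
[148.87641083 -17.1083963   50.33965016]
-180 [ 54.  27. -62.  91.  24.  77.  80.]
-150 [ 54.  27. -62.  91.  24.  77. 110.]
-120 [ 54.  27. -62.  91.  24.  77. 140.]
-90 [ -21.   18.   39.   94.  -12.   73. -159.]
-60 [ -21.   18.   40.   94.  -12.   73. -129.]
-30 [-28.  20.  49.  94. -15.  74. -95.]
0 [-30.  21.  54.  94. -17.  74. -64.]
30 [-35.  24.  62.  94. -21.  75. -30.]
60 [-39.  28.  71.  94. -27.  77.   5.]
90 [ 41.  20. -41.  91.  13.  74.  -2.]
120 [-35.  24.  62.  94. -22.  75.  60.]
150 [ 54.  27. -62.  91.  24.  77.  50.]
```

Run:
```python
from cov import *
c=man2w(m,[[-.015,-.075,.078]])[0]
robot.move_to([c[0],c[1],.225],[180,0,-14]);st()
pos,rpy=robot.current_tool_pos(),robot.current_eef_rot()
im=vision.grab_frame("wrist")[:,:,::-1].copy();cv2.imwrite("pics/w6raw.png",im);np.save("w6.npy",np.r_[pos,rpy])
for z,r in((.134,.031),(.081,.0325)):
  cv2.polylines(im,[np.round(wristproj(ring([c[0],c[1],z],r),pos,rpy)*8).astype(int)],True,(255,255,0),1,shift=3)
cv2.imwrite("pics/w6.png",cv2.resize(im,(768,576)))
im=vision.grab_frame("scene")[:,:,::-1].copy();cv2.imwrite("pics/s6.png",cv2.resize(im[150:330,150:390],(800,600)))
```

```text
t29.49 [ 0.5114 -0.1077  0.2234] [-29.  21.  52.  94. -17.  73. -78.] F [ 0.1  0.5 -0.1] M [ 0.05 -0.07 -0.02] gap0.997
```

View pics/w6.png

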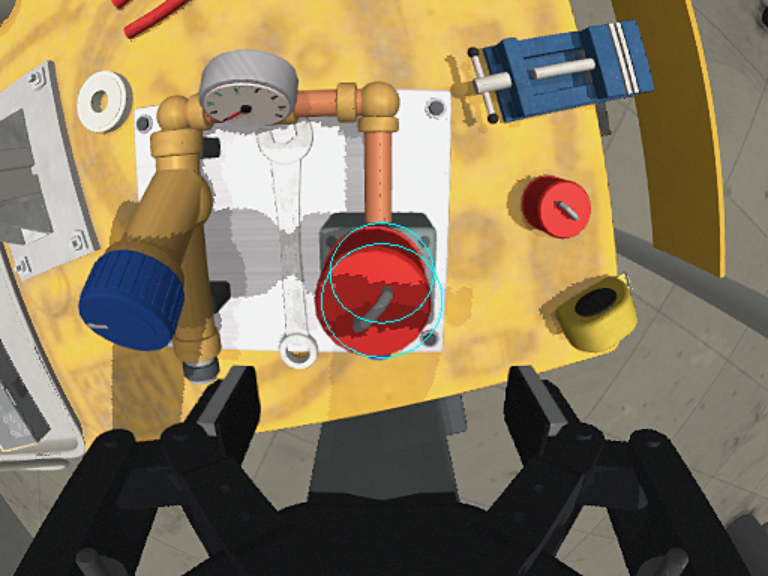

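View pics/s6.png

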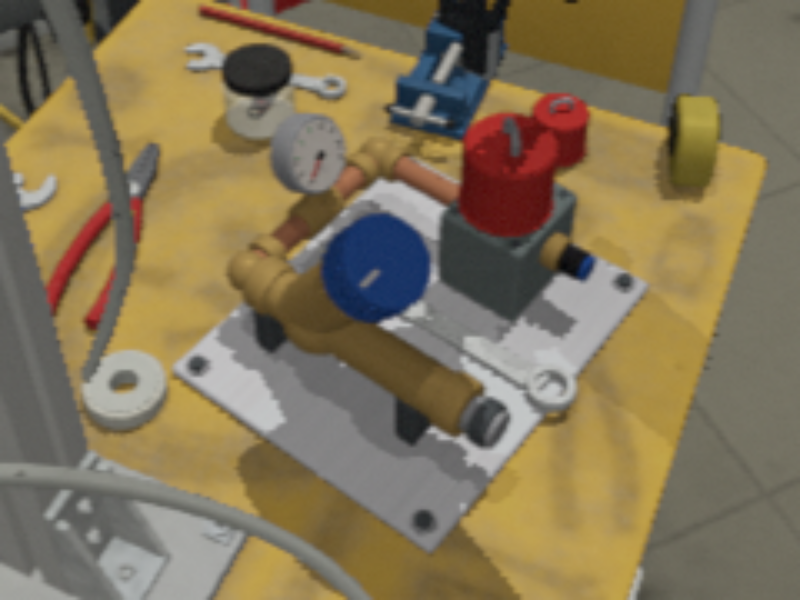

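Run:
```python
from cov import *
c=[.5115,-.105]
print(robot.line_to([*c,.113],[180,0,-14],velocity=.12,f_stop=6));st("down")
fingers.gripper_to(0.0,30);st("grip")
z0=robot.current_tool_pos()
robot.line_to([z0[0],z0[1],.16],velocity=.08);st("up1")
robot.line_to([z0[0],z0[1],.275],velocity=.2);st("up2")
pos,rpy=robot.current_tool_pos(),robot.current_eef_rot()
im=vision.grab_frame("wrist")[:,:,::-1].copy();cv2.imwrite("pics/w7raw.png",im);np.save("w7.npy",np.r_[pos,rpy])
cv2.imwrite("pics/w7.png",cv2.resize(im,(768,576)))
im=vision.grab_frame("top")[:,:,::-1].copy();cv2.imwrite("pics/t7.png",cv2.resize(im[90:270,110:350],(800,600)))
for y in (-14,-44,16,46,166,136):
    q=robot.inverse_kinematics([.435,.175,.275],[180,0,y]);print(y,None if q is None else np.round(q))
```

```text
False
down t30.68 [ 0.5122 -0.1053  0.1138] [-26.  27.  48. 103. -23.  60. -73.] F [-0.3  0.5  0. ] M [ 0.07  0.   -0.01] gap1.005
grip t31.02 [ 0.5123 -0.1051  0.1141] [-26.  27.  48. 103. -23.  60. -73.] F [-0.7  0.4  6.2] M [ 0.09  0.14 -0.02] gap0.714
up1 t31.77 [ 0.512  -0.1049  0.1598] [-28.  24.  50. 100. -20.  65. -76.] F [ 0.   0.2 -0.4] M [ 0.05  0.   -0.03] gap0.706
up2 t32.49 [ 0.5115 -0.1047  0.2737] [-30.  19.  53.  90. -15.  79. -80.] F [ 0.   0.4 -0.9] M [-0.    0.01  0.04] gap0.711
-14 [ -71.   10.   55.   97.   -8.   77. -119.]
-44 [ -70.   10.   53.   97.   -8.   77. -149.]
16 [-67.   9.  50.  97.  -7.  77. -90.]
46 [-63.   9.  45.  97.  -6.  77. -61.]
166 [-43.   7.  22.  96.  -3.  77.  55.]
136 [-47.   7.  26.  97.  -3.  77.  26.]
```

View pics/w7.png

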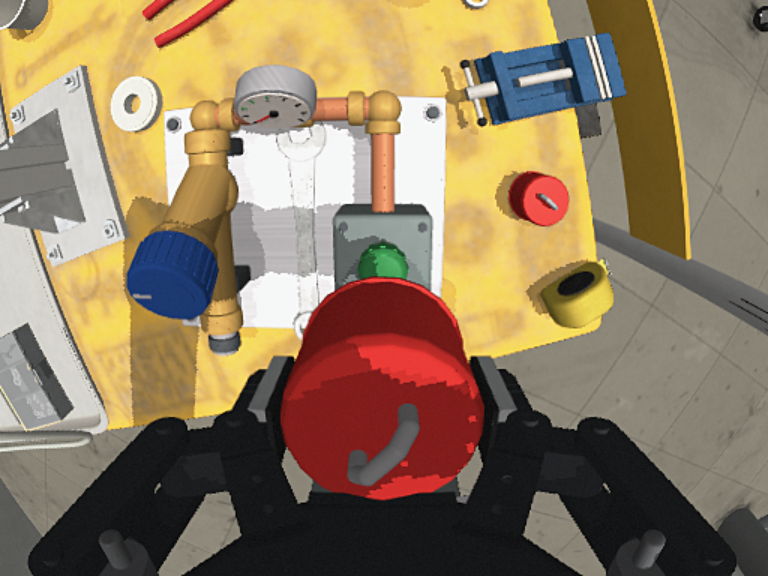

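View pics/t7.png

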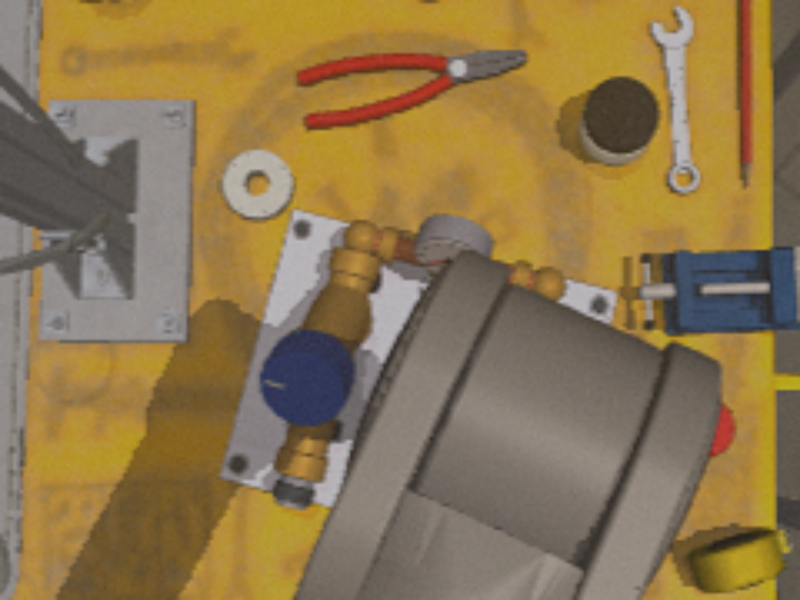

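Run:
```python
from cov import *
robot.move_to([.42,.15,.275],[180,0,-14]);st("over")
im=vision.grab_frame("scene")[:,:,::-1].copy();cv2.imwrite("pics/s8.png",im)
robot.line_to([.42,.15,.06],velocity=.15);st("low")
print(robot.line_to([.42,.15,.032],velocity=.025,f_stop=2.5));st("touch")
im=vision.grab_frame("wrist")[:,:,::-1].copy();cv2.imwrite("pics/w8.png",cv2.resize(im,(768,576)))
```

```text
over t33.65 [0.4206 0.1486 0.275 ] [ -71.    6.   54.  100.   -5.   76. -120.] F [-0.7  0.8 -0.9] M [-0.02 -0.01  0.01] gap0.709
low t35.28 [0.4207 0.1502 0.0607] [ -60.   23.   47.  118.  -23.   48. -104.] F [ 0.8 -0.4 -0.1] M [-0.   -0.    0.02] gap0.710
True
touch t36.17 [0.4197 0.1499 0.036 ] [ -58.   26.   45.  119.  -25.   46. -101.] F [-0.3  0.8  4.8] M [0.03 0.11 0.05] gap0.711
```

View pics/w8.png

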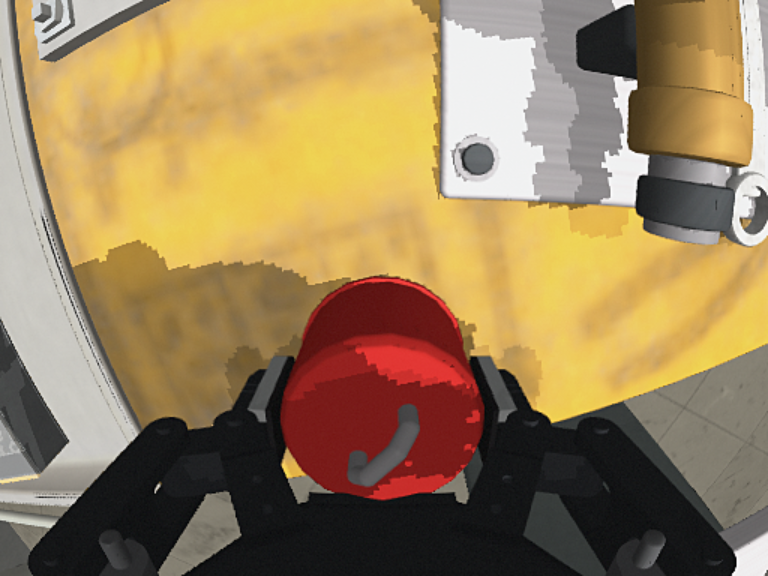

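View pics/s8.png

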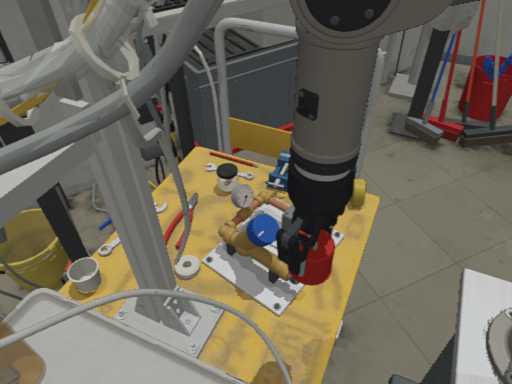

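Run:
```python
from cov import *
print(proj("top",[[.36,.15,0],[.35,.15,0],[.37,.15,0],[.38,.15,0],[.42,.15,0]]))
im=cv2.imread("pics/top0.png");print(im[265:290,140].tolist())
```

```text
[[160.54413087 277.53453698]
 [160.42606741 281.5551956 ]
 [160.66198888 273.52087513]
 [160.77964197 269.51419182]
 [161.24821578 253.55688111]]
[[64, 128, 168], [60, 124, 162], [56, 124, 160], [64, 123, 160], [61, 122, 153], [63, 122, 159], [65, 130, 167], [56, 134, 176], [53, 144, 180], [38, 140, 174], [33, 143, 174], [22, 143, 174], [29, 128, 168], [84, 89, 94], [75, 87, 95], [75, 88, 97], [79, 91, 101], [77, 89, 98], [74, 89, 96], [76, 89, 97], [72, 87, 95], [74, 87, 93], [72, 86, 93], [80, 92, 98], [78, 88, 96]]
```

Run:
```python
from cov import *
fingers.gripper_to(1.0,30);robot.pause(.1);st("rel")
robot.line_to([.42,.15,.2],velocity=.2)
im=vision.grab_frame("wrist")[:,:,::-1].copy();cv2.imwrite("pics/w9.png",cv2.resize(im,(768,576)))
c=man2w(m,[[-.015,-.075,.1]])[0]
robot.move_to([c[0],c[1],.21],[180,0,-14]);st()
pos,rpy=robot.current_tool_pos(),robot.current_eef_rot()
im=vision.grab_frame("wrist")[:,:,::-1].copy()
for z,r in((.119,.0165),(.092,.0165)):
  cv2.polylines(im,[np.round(wristproj(ring([c[0],c[1],z],r),pos,rpy)*8).astype(int)],True,(0,0,255),1,shift=3)
cv2.imwrite("pics/w10.png",cv2.resize(im,(768,576)))
```

```text
rel t36.69 [0.4187 0.1497 0.0354] [ -58.   26.   45.  119.  -25.   46. -101.] F [0.8 0.4 0.3] M [-0.   -0.    0.01] gap1.002
t38.78 [ 0.5122 -0.1061  0.2092] [-34.  24.  61.  96. -22.  73. -73.] F [1.3 0.7 0.4] M [ 0.04 -0.01  0.03] gap1.002
```

View pics/w9.png

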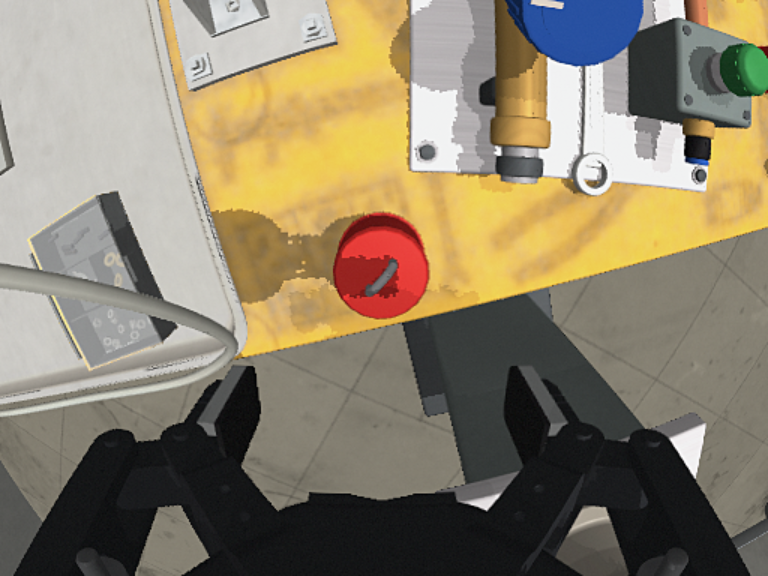

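View pics/w10.png

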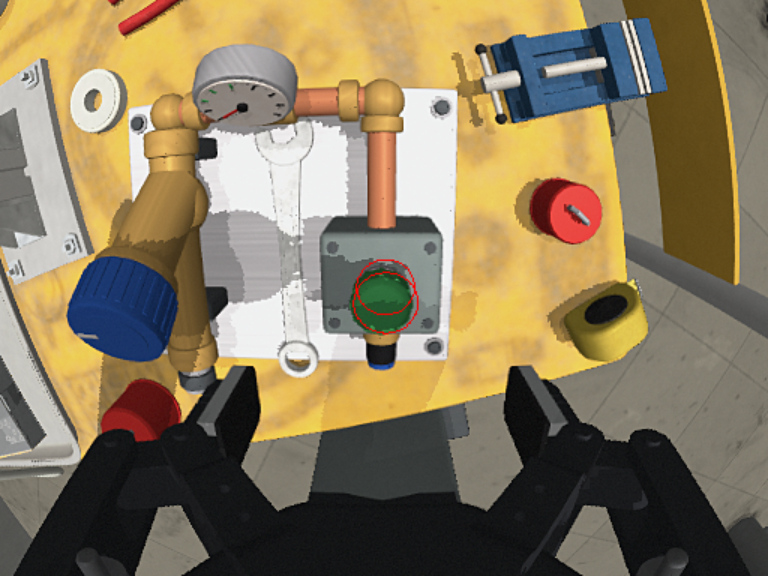

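Run:
```python
from cov import *
c=[.512,-.1068]
print(robot.line_to([*c,.1045],[180,0,-14],velocity=.12,f_stop=6));st("down")
fingers.gripper_to(0.0,50);st("grip")
P=robot.current_tool_pos()
for i in range(1,7):
    robot.line_to([c[0],c[1],P[2]+.0022*i],velocity=.02);print(i,np.round(robot.current_contact_force(),1),np.round(robot.current_tool_pos(),4),robot.current_finger_gap())
im=vision.grab_frame("wrist")[:,:,::-1].copy();cv2.imwrite("pics/w11.png",cv2.resize(im,(768,576)))
st()
```

```text
False
down t39.87 [ 0.5127 -0.1071  0.1052] [-30.  31.  56. 104. -29.  61. -68.] F [ 0.2  0.7 -0. ] M [ 0.01 -0.    0.01] gap1.003
grip t40.42 [ 0.5125 -0.1056  0.1052] [-30.  31.  56. 104. -29.  61. -68.] F [-1.1  3.1  5.3] M [0.65 0.21 0.01] gap0.362
1 [ 3.4  2.9 -4.5] [ 0.5125 -0.1056  0.107 ] 0.36154849284628837
2 [ 3.5  4.2 -1.5] [ 0.5125 -0.1056  0.1098] 0.36099507468664693
3 [2.1 4.9 0.9] [ 0.5125 -0.1056  0.1125] 0.3611535114337032
4 [1.1 5.2 3.8] [ 0.5125 -0.1057  0.1151] 0.3567478151635043
5 [1.  5.8 3.5] [ 0.5125 -0.1056  0.1173] 0.35858000145014246
6 [ 4.9  4.  -9.1] [ 0.5124 -0.1056  0.1175] 0.36179577509864075
t42.06 [ 0.5124 -0.1056  0.1175] [-31.  30.  56. 103. -28.  62. -69.] F [ 5.1  3.1 -9.5] M [ 0.8  -1.17 -0.03] gap0.360
```

View pics/w11.png

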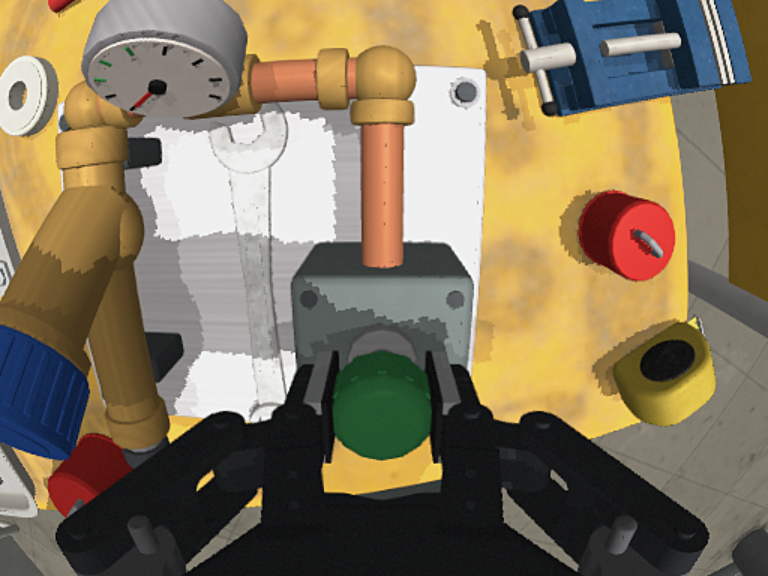

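Run:
```python
from cov import *
fingers.gripper_to(1.0,50);st("open")
c=[.5125,-.1056]
robot.line_to([*c,.222],velocity=.15);st("up")
pos,rpy=robot.current_tool_pos(),robot.current_eef_rot()
im=vision.grab_frame("wrist")[:,:,::-1].copy()
for dz,col in((0,(0,0,255)),(.012,(0,255,255))):
  cv2.polylines(im,[np.round(wristproj(ring([.5122,-.1068,.119+dz],.0165),pos,rpy)*8).astype(int)],True,col,1,shift=3)
cv2.imwrite("pics/w12.png",cv2.resize(im[120:312,130:386],(768,576)))
robot.move_to([.36,-.25,.33],[180,0,-14]);st("away")
for n in("scene","top"):
    im=vision.grab_frame(n)[:,:,::-1].copy();cv2.imwrite(f"pics/{n}13.png",cv2.resize(im[150:330,150:390] if n=="scene" else im[90:285,110:370],(800,600)))
```

```text
open t42.63 [ 0.5119 -0.1071  0.1186] [-31.  30.  56. 103. -28.  62. -69.] F [-0.1 -0.  -0.1] M [ 0.04 -0.03 -0.04] gap1.000
up t43.48 [ 0.5119 -0.1052  0.2212] [-35.  24.  61.  95. -22.  74. -74.] F [-1.   0.5  0.2] M [-0.06  0.04 -0.01] gap0.996
away t44.46 [ 0.3612 -0.248   0.3293] [-36.   3.  73.  95.  -3.  84. -67.] F [-0.6  0.8 -0.1] M [ 0.05 -0.02 -0.  ] gap1.001
```

View pics/w12.png

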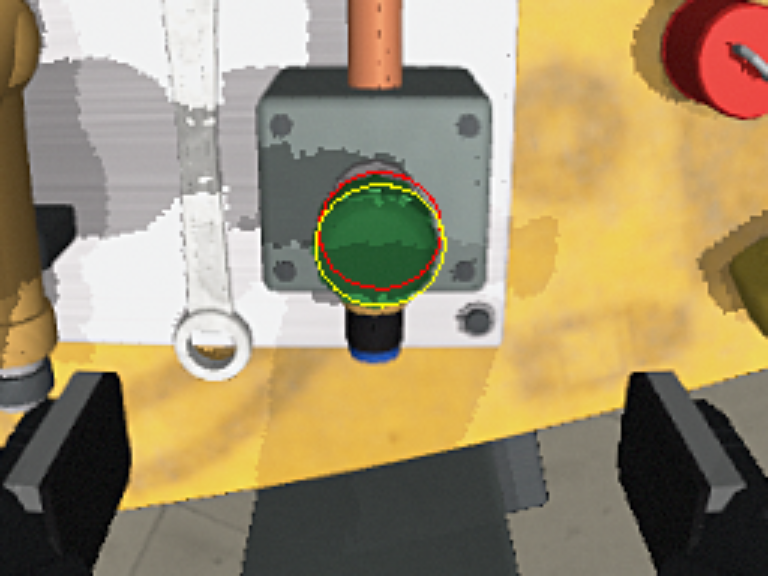

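View pics/scene13.png

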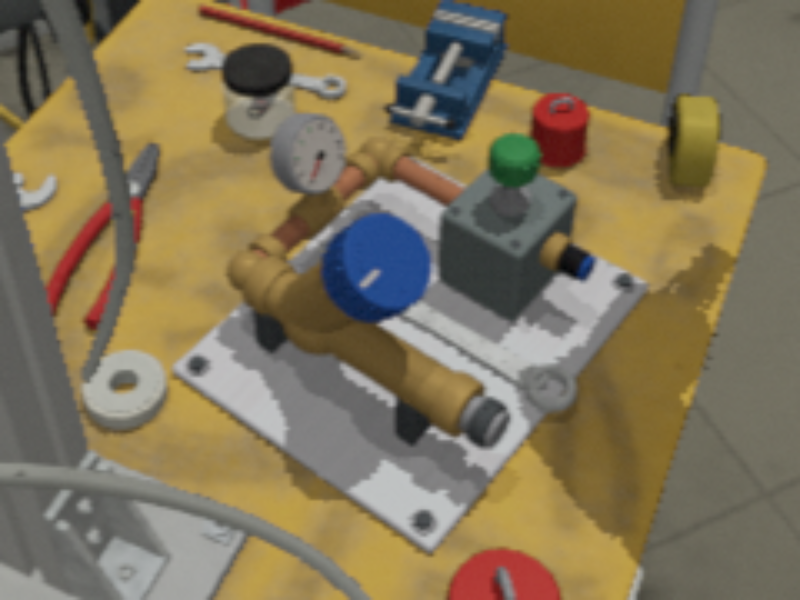

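View pics/top13.png

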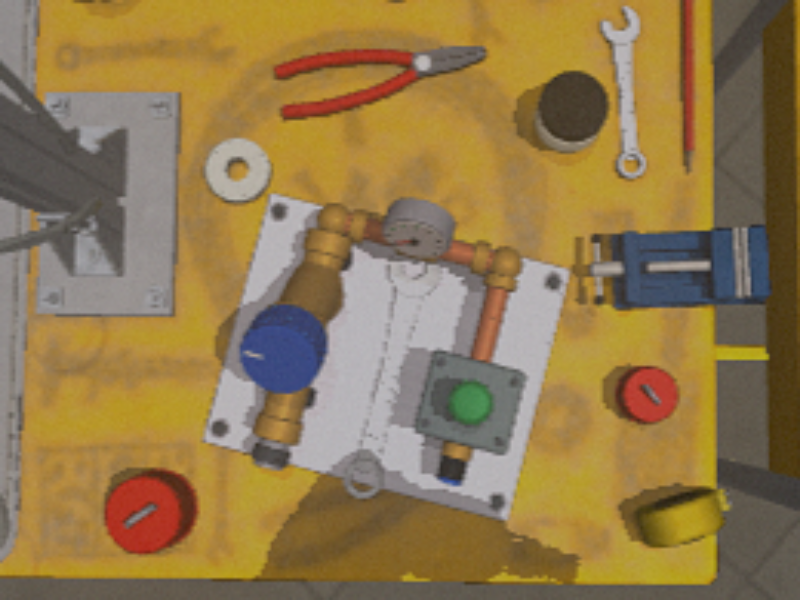

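The final pictures agree. The knob matches the pulled-out circle, the cover stands upright on the table at (0.42, 0.15), the cap is down, and the other things haven't moved. Handing in.

```bash
python3 -c "
from station import workorder,robot
print(robot.current_time_s());workorder.close_job()"
```

```text
44.5583
the job is handed in; nothing more can be done
```

The job is done in the order asked and was handed in at 44.6 s, within the 72 s limit.

- **Cap:** I screwed the blue cap clockwise in two strokes, about 580° in all. It then stopped hard at 2.3 N m. I took a fresh grip and it stopped straight away again at 2.5 N m, so it is home. I relied on this stop and the cap's position; no close-up of the bare thread was taken.
- **Cover:** I lifted the larger red cover off the valve block and set it mouth down on clear table at about (0.42, 0.15). It touched down at under 5 N, and the pictures show it upright, about 27 mm from the front edge. The smaller look-alike was left alone.
- **Knob:** I pulled the green knob up 12 mm. The force changed sign on the way as it snapped over, then it came up against its stop. After I let go, the wrist picture matched the pulled-out height.
- **Everything else:** The last scene and top pictures show the tools and other things where they were. The highest wrist force I read was about 11 N, and the arm was clear of everything at hand-in.

No check failed. The only disagreement was that the cover and knob stood 1 to 3 mm to the left of where my manifold fit put them, so I corrected both grasps from the wrist camera.

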